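# Unlock the tin rack and hold its gate open

### The job

I want to restock the tin rack, and its gate springs shut by itself. Pinch the red safety catch together all the way, then the blue bolt catch, and swing the gate by its yellow upright grip towards you, past the stiff spot, until it stands about square to the rack. Finish still holding the gate wide open, without letting go, and do not knock over or shove the things standing in or around the rack.

Things in the scene. Friction and masses are not known exactly. Their poses are not given: they have to be found in the camera images.
- tin_rack: Steel tin rack fixed to the table. Origin on the table at its front edge; +x into the rack, +y to its left. Tray x 0 to 160, y -50 to 134 mm, low walls 62 mm high. Right of it a grey catch housing, x -55 to 105, y -148 to -52 mm, top 85 mm above the table. Grey detent block on the left wall at x 43 to 77, y 125 mm, 100 mm high.
- red_mid (a point): Middle of the red catch at the housing's rear, 118 mm above the table (rack x 58, y -100 mm; axes as the rack's). Two upright red pads, before and behind it along the rack's x, 8 mm thick, 22 mm wide, tops at 140 mm; outer faces 54 mm apart, 30 mm when pinched. Geared together, about 6 N, stay where left. 42 mm free between its front pad and the blue pads. Keep fingertips above 95 mm.
- red_catch (a joint): Travel of each red pad in m: 0 as found, 0.012 fully pinched, at least 0.009 counts. A flat red tongue from its front pad (35 mm wide, top 92 mm above the table) reaches between the blue pads and keeps them apart until this exceeds 0.008.
- blue_mid (a point): Middle of the blue catch at the housing's front, 118 mm above the table (rack x -22, y -100 mm; axes as the rack's). Two upright blue pads, left and right of it along the rack's y, 8 mm thick, 22 mm wide, tops at 140 mm; outer faces 54 mm apart, 30 mm when pinched. Geared together, about 6 N, stay where left; blocked after 1.5 mm until the red catch is pinched. Keep fingertips above 95 mm.
- blue_catch (a joint): Travel of each blue pad in m: 0 as found, 0.012 fully pinched, at least 0.009 counts. Its left pad draws the steel bolt that lies across the front of the gate's free end (58 to 70 mm above the table); the gate is free from 0.008 on.
- gate_hinge (a point): Point on the gate's upright hinge axis, 118 mm above the table, at the left front corner of the rack (x 0, y 125 mm in its frame; axes as the rack's).
- gate_grip (a point): Middle of the gate's yellow upright grip, moving with it: a round post 16 mm across, 80 to 138 mm above the table (this point at 118 mm), 115 mm from the hinge axis. The wire gate is 8 mm thick, 80 mm high and reaches 170 mm from the hinge axis. The y axis here points along the gate to the hinge.
- gate (a joint): Gate angle in rad, 0 shut to 1.75; opens clockwise seen from above, free end out to the rack's -x, then to +y. A spring pulls it shut: 1 N at the grip when shut, 2.6 N wide open. From 0.6 to 0.9 a detent resists with up to about 6 N more. Let go wide open, it springs back to 1.25 or less. More than 1.3 counts as wide open.
- cheese_tin: Open tin, 66 mm across, 52 mm high, standing in the rack's tray; origin at its foot. Leave it.
- amber_tub: Small square amber tub, 75 x 75 x 62 mm, standing in the rack's tray; origin at its foot. Leave it.
- squeeze_bottle: Red squeeze bottle, 59 x 68 x 214 mm, left of the rack; origin at its foot. Leave it.
- salt_shaker: Glass salt shaker, 44 mm across, 90 mm high, left of the rack; origin at its foot. Leave it.
- sauce_tub: Small tub of mustard sauce with a spoon, 58 x 68 x 80 mm, right of the rack; origin at its foot. Leave it.
- flour_bowl: Milky bowl, 124 mm across, 46 mm high, front right; origin at its foot. Leave it.

How it is judged:
On the way, in this order (a step that is already met when the one before it is completed fails the run):
1. the red catch is pinched together while the blue catch is still apart (value of joint red_catch above 0.009 m and value of joint blue_catch below 0.004 m), for 0.2 s.
2. the blue catch is pinched together while the gate is still shut (value of joint blue_catch above 0.009 m and value of joint gate below 0.2 rad), for 0.2 s.
3. the gate is swung past its detent (value of joint gate above 1.1 rad), for 0.1 s.
At the end, for the whole second after the job is handed in: Both catches stand pinched (travel over 9 of 12 mm), and the gate stands still, open by more than 1.3 rad (75 degrees), with the fingers still on it, holding it with at least 0.7 N against its spring (value of joint gate above 1.3 rad and contact force between the fingers and gate above 0.7 N and value of joint each of red_catch, blue_catch above 0.009 m and velocity of joint gate between -0.1 and 0.1 rad/s); the arm keeps its last pose, push and grip.
It fails at once if a thing beside the rack is shoved (3 cm) or tipped (distance of any of squeeze_bottle, salt_shaker, sauce_tub, flour_bowl from where it was at the start of the episode above 0.03 m or angle between any of squeeze_bottle, salt_shaker, sauce_tub, flour_bowl's own z axis and vertical above 0.5 rad).
It fails at once if a thing in the rack is shoved (3 cm) or tipped (distance of any of cheese_tin, amber_tub from where it was at the start of the episode above 0.03 m or angle between any of cheese_tin, amber_tub's own z axis and vertical above 0.5 rad).
It also fails if it takes over 56 s, if anything falls off the work surface, if the arm or the gripper's body presses on something with over 40 N, if the wrist force passes 120 N, or if a joint passes its speed limit or range.

### The arm

A 6-joint arm with a two-finger parallel gripper is mounted at the origin on a cart in front of the work surface, level with it; the furniture and walls round the work are solid. World frame = base frame: x ahead of the robot, y to its left, z up, the work surface at z = 0. Lengths are in m, angles in rad, forces in N, time in s.
With the tool pointing down it reaches from about 0.35 to 0.725 m from the base axis. Payload 6 kg.
Tool frame: the origin (TCP) lies midway between the tips of the shut fingers; the grasp point (between the pads) lies 19 mm behind it; z points along the fingers, y is the direction in which the jaws open and shut (so a half turn about z gives the same grasp; the last joint's range is limited). The gripper opens to 85 mm and grips with 20 to 120 N. Pads are 22 mm wide; open, the fingers measure 114 mm over their backs; the gripper's body (76 mm by 85 mm) begins 54 mm behind the grasp point. The pads swing forward as they close: fully open they stand 13 mm farther back than shut.
Start: joints at [1.579, 0.04, 0.085, 0, -1.615, -0.334], TCP at [0.192, 0.568, 0.231] pointing down, gripper open.
Joint ranges: [-2.56, 2.56], [-1.29, 2.01], [-1.08, 1.49], [-3.29, 1.98], [-2.81, -0.18], [-2.99, 2.99]. Speed limits (rad/s): [2.57, 2.57, 3.01, 3.14, 3.14, 3.14].

### API

Orientations are given as a unit quaternion [w, x, y, z].
In Python, from bench import ctrl gives the robot as it stands.
- The arm moves only by the shell command python3 -m jog 'ROWS'. ROWS is JSON, a list that holds one entry, the list of rows, each a list of 7 numbers: the shift along the tool's x, y, z in units of 25 mm (1.0 is 25 mm), then the turn, a rotation vector about the tool's x, y, z in rad, then the finger opening in mm, from 0 to 85.4. In form: [[[x, y, z, rx, ry, rz, claw], ...]]. A call has 1 to 12 rows; each row shifts and turns the commanded pose from where the row before left it, along the tool's axes as they then stand; what a row does not reach is not made up. A row lasts 1/12 s, in which the tool goes at most 41.7 mm and 7.16 degrees, less where a joint would pass 70% of its speed; a pose out of reach is approached as far as the arm can. A call is refused whole if a number of a shift passes 1 or a number of a turn 0.125, either way. A call with a gripper value outside its range is refused whole. The fingers move at their own pace and stop on an object; the grip force is fixed at half the most. Time passes only in rows, so rows that do not move let the fingers close. It gives the time, the measured TCP pose, the force and the opening at its end, in the units of the state.
- ctrl.sense(): the state, without advancing time (a new reading comes with each control period).
- ctrl.read_camera(name): name is "scene" or "top" or "wrist"; returns the picture (420x560x3 uint8, red, green, blue); there is no depth.
- ctrl.calibration(name): a dict with "mtx" (3x3 intrinsics, pixels), "pose" (4x4, takes a point from camera to world coordinates). Camera axes: x right, y down, z forward; pixel columns grow to the right and rows downward; lengths in m; the calibration is good to about 2 mm. A picture is of the moment at which its call begins: read the wrist's pose just before it. calibration takes no time and is no camera call; for the wrist camera it gives the pose at the moment of the call.
- ctrl.close_job(): hands the job in, once; it reports no verdict.
The state is a dict: "clock": time; "joints": joint angles; "joint_vel": joint speeds; "joint_efforts": joint torques, N m; "position": TCP position; "orientation": TCP orientation; "force": force on the tool from outside, world axes, zero at the start; "wrist_torque": the same for the moment, N m; "grip_width": opening from 0.0 (shut) to 1.0 (fully open).
Only numpy, scipy, OpenCV 4.12 (cv2) and the standard library are available. Lean on these libraries where they do the work, as an engineer would, in place of code of your own. Each camera call takes 0.05 s, during which the arm holds its last target. There are 200 camera calls.

## Working session

There is one attempt and no reset: what is moved stays moved. The work goes in short steps, Python scripts to look and compute and a shell command to move; the robot and the scene stay as the last step left them, time stands still between calls to the robot, and variables do not carry over. Pictures are saved under pics/ and viewed, about 8 in all and at most 12, crops included, and the job is handed in when it is done.

```bash
ls; mkdir -p pics; python3 - <<'E'
from bench import ctrl
import cv2,numpy as np
print(ctrl.sense())
for n in ("top","scene"):
    im=ctrl.read_camera(n); cv2.imwrite(f"pics/{n}0.png",im[...,::-1]); c=ctrl.calibration(n); print(n,np.round(c["mtx"],1).tolist(),np.round(c["pose"],3).tolist())
a=cv2.imread("pics/top0.png")
E
```

```text
pics
{'clock': 0.0, 'joints': array([ 1.57868906e+00,  4.07864653e-02,  8.37695009e-02, -4.53886367e-04,
       -1.61550486e+00, -3.33683383e-01]), 'joint_vel': array([ 1.63940671e-04,  7.48787867e-05,  2.25879344e-04, -1.30844347e-03,
        3.52661713e-04, -1.16479817e-03]), 'joint_efforts': array([-2.01351663e-04, -3.68217552e+01,  3.47425497e+01,  6.93233907e+00,
       -5.38350432e-03,  3.78094398e-06]), 'position': array([0.19186462, 0.56813414, 0.23027242]), 'orientation': array([ 8.88730559e-04,  9.86763089e-01, -1.62165996e-01, -7.67945925e-05]), 'force': array([-0.00345807, -0.0767662 ,  0.64329038]), 'wrist_torque': array([ 0.00882265, -0.00233831,  0.01893821]), 'grip_width': 1.0020599621919373}
top [[480.4, 0.0, 284.8], [0.0, 480.4, 210.5], [0.0, 0.0, 1.0]] [[0.123, -0.959, 0.256, 0.172], [-0.992, -0.118, 0.034, 0.015], [-0.003, -0.258, -0.966, 1.655], [0.0, 0.0, 0.0, 1.0]]
scene [[508.1, 0.0, 274.9], [0.0, 508.1, 215.6], [0.0, 0.0, 1.0]] [[0.755, -0.38, 0.534, -0.266], [-0.655, -0.423, 0.626, -0.904], [-0.013, -0.823, -0.569, 0.995], [0.0, 0.0, 0.0, 1.0]]
```

View pics/top0.png

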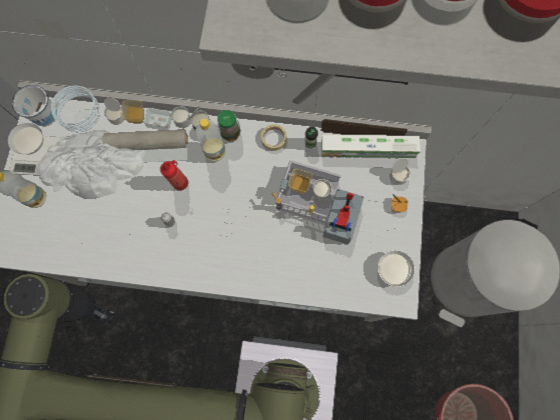

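View pics/scene0.png

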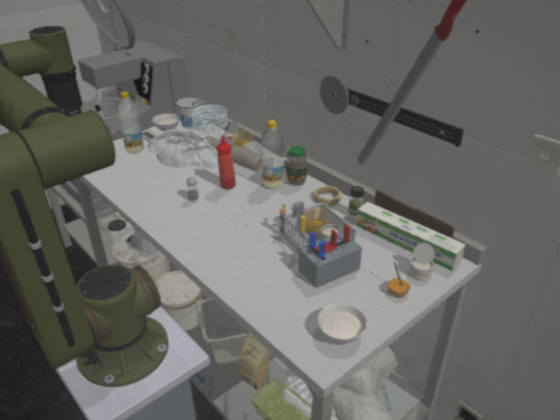

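The top view shows the rack at about px (310,195), with the housing at (343,215). In the scene view the blue and red pads are near (318,245) and (340,240). Next I'll zoom in and pull out the blobs.

```bash
cat > h.py <<'E'
import numpy as np,cv2
from bench import ctrl
def ray(n,u,v,z,cal=None):
    c=cal or ctrl.calibration(n); K=np.array(c["mtx"]);T=np.array(c["pose"])
    d=T[:3,:3]@np.linalg.solve(K,[u,v,1.]); o=T[:3,3]
    return o+d*(z-o[2])/d[2]
def blobs(im,box,minA=6):
    x0,y0,x1,y1=box; hsv=cv2.cvtColor(im,cv2.COLOR_RGB2HSV)
    R={"red":[((0,150,60),(6,255,255)),((174,150,60),(180,255,255))],"blue":[((105,130,50),(125,255,255))],"yel":[((18,140,110),(32,255,255))]}
    out=[]
    for k,l in R.items():
        m=sum(cv2.inRange(hsv,np.array(a),np.array(b)) for a,b in l); mm=np.zeros_like(m); mm[y0:y1,x0:x1]=m[y0:y1,x0:x1]
        n,_,s,c=cv2.connectedComponentsWithStats(mm)
        for i in range(1,n):
            if s[i,4]>=minA: out.append((k,s[i].tolist(),c[i].round(1).tolist()))
    return out
E
python3 - <<'E'
from h import *
t=cv2.imread("pics/top0.png");s=cv2.imread("pics/scene0.png")
for n,im,b in(("top",t,(260,150,380,255)),("scene",s,(265,190,375,295))):
    for o in blobs(im[...,::-1].copy(),b): print(n,o,ray(n,*o[2],.14).round(3),ray(n,*o[2],.118).round(3))
f=lambda im,x,y:cv2.resize(im[y:y+100,x:x+100],(400*1,400),interpolation=cv2.INTER_CUBIC)
cv2.imwrite("pics/z0.png",np.hstack([f(t,270,150),f(s,270,190)]))
E
```

```text
top ('red', [347, 193, 6, 6, 29], [349.4, 195.7]) [ 0.649 -0.135  0.14 ] [ 0.656 -0.137  0.118]
top ('red', [337, 205, 13, 22, 174], [343.0, 216.5]) [ 0.576 -0.121  0.14 ] [ 0.582 -0.123  0.118]
top ('blue', [333, 218, 4, 9, 20], [334.4, 222.5]) [ 0.553 -0.095  0.14 ] [ 0.558 -0.097  0.118]
top ('blue', [346, 222, 5, 9, 22], [347.9, 226.5]) [ 0.545 -0.14   0.14 ] [ 0.55  -0.142  0.118]
top ('yel', [291, 175, 17, 16, 180], [299.3, 182.9]) [0.673 0.033 0.14 ] [0.68  0.034 0.118]
top ('yel', [310, 205, 4, 8, 23], [311.2, 208.3]) [ 0.591 -0.015  0.14 ] [ 0.597 -0.016  0.118]
scene ('red', [326, 243, 10, 9, 50], [329.6, 247.0]) [ 0.548 -0.175  0.14 ] [ 0.569 -0.156  0.118]
scene ('blue', [310, 233, 6, 14, 65], [312.5, 239.2]) [ 0.538 -0.119  0.14 ] [ 0.559 -0.099  0.118]
scene ('blue', [320, 241, 5, 5, 20], [321.9, 243.0]) [ 0.545 -0.149  0.14 ] [ 0.566 -0.129  0.118]
scene ('blue', [319, 250, 5, 7, 26], [321.0, 253.3]) [ 0.512 -0.179  0.14 ] [ 0.532 -0.16   0.118]
scene ('yel', [301, 216, 4, 16, 44], [302.5, 222.6]) [ 0.572 -0.043  0.14 ] [ 0.594 -0.021  0.118]
scene ('yel', [313, 220, 7, 4, 16], [316.0, 221.2]) [ 0.606 -0.064  0.14 ] [ 0.629 -0.043  0.118]
```

View pics/z0.png

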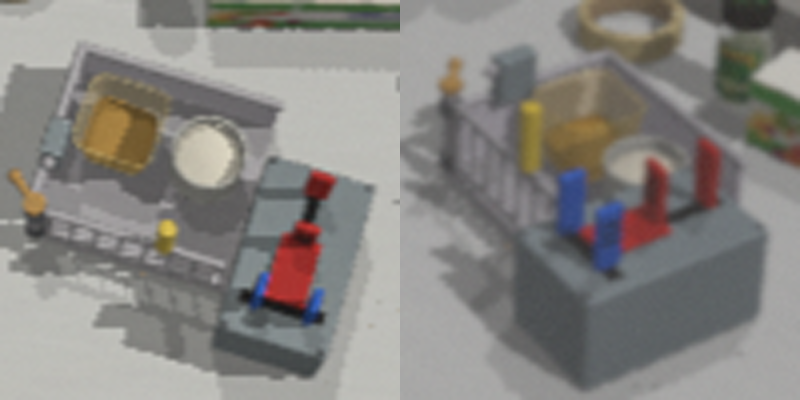

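The crops show the blue pads at about top px (334,222) and (348,226), the red pads behind them, and the grip at (311,208). That puts the rack's yaw at about -12°. I'll move above the catches to measure with the wrist camera.

```bash
python3 -m jog '[[[0.3,0.2,-1,0,0,0,85],[0.6,0.6,-1,0,0,0,85],[1,0.9,-1,0,0,0,85],[1,0.9,-1,0,0,0,85],[1,0.9,0,0,0,0,85],[1,0.9,0,0,0,0,85],[1,0.9,0,0,0,0,85],[1,0.9,0,0,0,0,85],[1,0.9,0,0,0,0,85],[1,0.9,0,0,0,0,85],[1,0.9,0,0,0,0,85],[1,0.9,0,0,0,0,85]]]'
python3 -m jog '[[[1,0.9,0,0,0,0,85],[1,0.9,0,0,0,0,85],[1,0.9,0,0,0,0,85],[1,0.9,0,0,0,0,85],[1,0.9,0,0,0,0,85],[1,0.9,0,0,0,0,85],[1,0.9,0,0,0,0,85],[1,0.9,0,0,0,0,85],[1,0.9,0,0,0,0,85],[0.6,0.6,0,0,0,0,85],[0.3,0.2,0,0,0,0,85],[0,0,0,0,0,0,85]]]'
python3 - <<'E'
from h import *
s=ctrl.sense(); print(s["clock"],s["position"],s["orientation"],s["joints"])
c=ctrl.calibration("wrist"); im=ctrl.read_camera("wrist"); cv2.imwrite("pics/w1.png",im[...,::-1])
print(np.round(c["mtx"],1).tolist(),np.round(c["pose"],3).tolist())
for o in blobs(im,(0,0,560,420),60): print(o,ray("wrist",*o[2],.14,c).round(4))
E
```

```text
clock: 1.1
position: [0.3719, 0.2479, 0.3309]
orientation: [-0.0, 0.987, -0.162, -0.0]
force: [1.0, 1.8, -0.6]
grip_width: 0.996
clock: 2.1
position: [0.5353, -0.042, 0.3298]
orientation: [0.0, 0.987, -0.164, -0.001]
force: [0.3, 0.4, -0.9]
grip_width: 0.996
2.1 [ 0.53531047 -0.04196023  0.32983487] [ 4.88366578e-04  9.86541398e-01 -1.63507672e-01 -1.03583629e-03] [ 2.96401074e-01 -9.17787114e-02  1.36022584e-01 -4.72358048e-05
 -1.80088754e+00  9.45894045e-01]
[[314.2, 0.0, 277.5], [0.0, 314.2, 213.5], [0.0, 0.0, 1.0]] [[-0.323, -0.898, -0.298, 0.612], [-0.946, 0.307, 0.101, -0.068], [0.0, 0.314, -0.949, 0.471], [0.0, 0.0, 0.0, 1.0]]
('red', [318, 31, 26, 19, 333], [329.8, 39.4]) [ 0.6547 -0.1341  0.14  ]
('red', [315, 83, 34, 58, 1564], [332.1, 111.2]) [ 0.5923 -0.1188  0.14  ]
('blue', [350, 130, 18, 22, 311], [359.2, 139.9]) [ 0.5562 -0.1376  0.14  ]
('blue', [312, 135, 13, 24, 203], [318.9, 146.2]) [ 0.5635 -0.0965  0.14  ]
('yel', [154, 39, 31, 45, 1050], [169.4, 60.6]) [0.6868 0.0158 0.14  ]
```

View pics/w1.png

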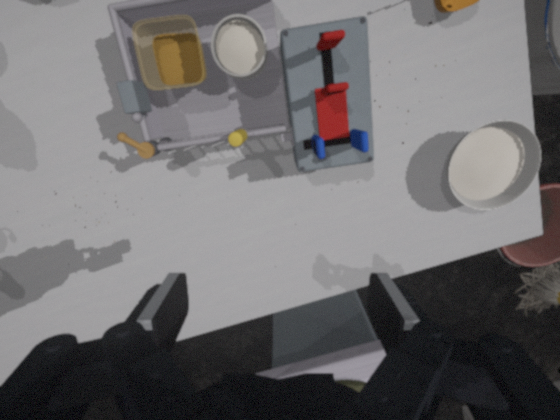

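The wrist view shows red pads at px (330,38) and (332,88), blue pads at (319,146) and (360,140), and the grip at (237,138). I'll zoom in on it for pad corners.

```bash
python3 - <<'E'
import cv2
a=cv2.imread("pics/w1.png")
cv2.imwrite("pics/z1.png",cv2.resize(a[15:175,220:380],(800,800),interpolation=cv2.INTER_CUBIC)[:800][0:800][:, :][:, :].copy()[:800,:800] if 0 else cv2.resize(a[20:170,220:380],(640,600),interpolation=cv2.INTER_CUBIC))
E
```

```text
(no output)
```

View pics/z1.png

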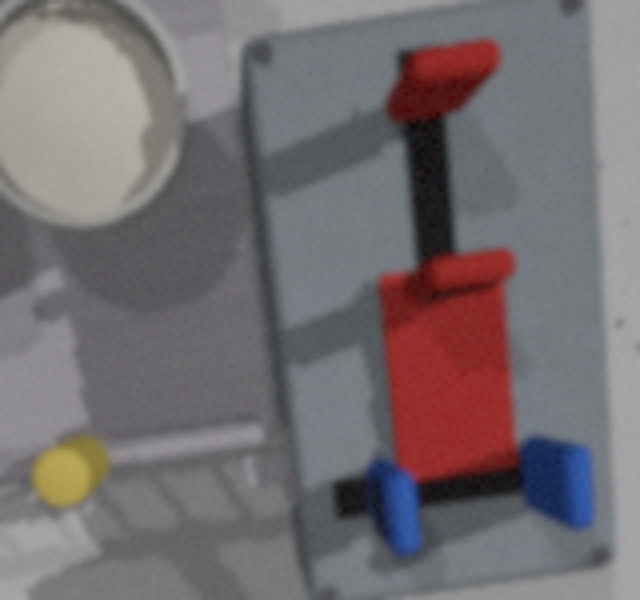

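```bash
cat >> h.py <<'E'
def fit(P,Q): # rack pts -> world, 2D rigid
    P=np.array(P,float);Q=np.array(Q)[:,:2];a=P-P.mean(0);b=Q-Q.mean(0)
    th=np.arctan2((a[:,0]*b[:,1]-a[:,1]*b[:,0]).sum(),(a*b).sum()); R=np.array([[np.cos(th),-np.sin(th)],[np.sin(th),np.cos(th)]])
    t=Q.mean(0)-R@P.mean(0); return th,t,((P@R.T+t)-Q)*1000
E
python3 - <<'E'
from h import *
c=ctrl.calibration("wrist")
z=lambda u,v,h:ray("wrist",220+u/4,20+v/4,h,c)
P=[(.081,-.1),(.035,-.1),(-.022,-.077),(-.022,-.123),(0,.01)]
Q=[z(454,60,.14),z(472,268,.14),z(403,515,.14),z(578,485,.14),z(65,475,.138)]
th,t,r=fit(P,Q); print(np.degrees(th),t,r.round(1).tolist())
R=np.array([[np.cos(th),-np.sin(th)],[np.sin(th),np.cos(th)]])
for p in [(.058,-.1),(-.022,-.1),(0,.01),(0,.125)]: print(p,R@p+t)
for (u,v),p in zip([(250,42),(585,-5),(612,560),(315,605)],[(.105,-.052),(.105,-.148),(-.055,-.148),(-.055,-.052)]): print(z(u,v,.085)[:2]-(R@p+t))
E
```

```text
-10.347005911144711 [ 0.59581278 -0.02489971] [[0.5, -0.6], [0.3, -0.3], [0.2, -0.2], [-0.9, -0.6], [-0.2, 1.7]]
(0.058, -0.1) [ 0.63490865 -0.13369086]
(-0.022, -0.1) [ 0.55620961 -0.11932211]
(0, 0.01) [ 0.59760887 -0.01506233]
(0, 0.125) [0.61826395 0.09806754]
[-0.00315988 -0.00281863]
[-0.00430084  0.0029146 ]
[0.00289118 0.00232837]
[ 0.00166388 -0.00177702]
```

The fit is good, with residuals under 2 mm and a yaw of -10.35°. Next I'll move above the red catch and turn 81.5°.

```bash
python3 -m jog '[[[0.825,0.365,0.5,0,0,0,85],[0.825,0.365,0.5,0,0,0,85],[0.825,0.365,0.5,0,0,0,85],[0.825,0.365,0.5,0,0,0,85],[0.825,0.365,0.5,0,0,0,85],[0.825,0.365,0.5,0,0,0,85],[0,0,0,0,0,0.1186,85],[0,0,0,0,0,0.1186,85],[0,0,0,0,0,0.1186,85],[0,0,0,0,0,0.1186,85],[0,0,0,0,0,0.1186,85],[0,0,0,0,0,0.1186,85]]]'
python3 -m jog '[[[0,0,0.3,0,0,0.1186,85],[0,0,0.3,0,0,0.1186,85],[0,0,0.3,0,0,0.1186,85],[0,0,0.3,0,0,0.1186,85],[0,0,0.3,0,0,0.1186,85],[0,0,0.3,0,0,0.1186,85],[0,0,0,0,0,0,85],[0,0,0,0,0,0,85],[0,0,0,0,0,0,85]]]'
cat >> h.py <<'E'
th=np.radians(-10.347);t0=np.array([.59581,-.0249]);RR=np.array([[np.cos(th),-np.sin(th)],[np.sin(th),np.cos(th)]])
def st(rackpt=None,z=None,yaw=None):
    from scipy.spatial.transform import Rotation as S
    s=ctrl.sense();q=s["orientation"];R=S.from_quat(np.r_[q[1:],q[0]]).as_matrix();p=s["position"]
    print("t",s["clock"],"p",p.round(4),"yaw",np.degrees(np.arctan2(R[1,0],R[0,0])).round(2),"tilt",R[:2,2].round(4),"F",s["force"].round(1),"g",round(s["grip_width"]*85.4,1),"j",s["joints"].round(2),"rack",(RR.T@(p[:2]-t0)).round(4))
    if rackpt is not None:
        d=R.T@(np.r_[RR@rackpt+t0,z]-p); print("move units",(d/.025).round(3))
E
python3 -c "
from h import *
st((.058,-.1),.105)"
```

```text
clock: 3.15
position: [0.6345, -0.1303, 0.2563]
orientation: [-0.0, 0.867, -0.498, 0.0]
force: [0.7, -0.9, 0.1]
grip_width: 0.999
clock: 3.9
position: [0.6347, -0.1313, 0.2119]
orientation: [0.0, -0.643, 0.766, -0.0]
force: [0.7, 0.5, 0.3]
grip_width: 0.994
t 3.9 p [ 0.6347 -0.1313  0.2119] yaw -99.96 tilt [ 0.0009 -0.0003] F [0.7 0.5 0.3] g 84.9 j [ 0.1   0.17  0.18  0.   -1.59 -0.28] rack [ 0.0574 -0.0977]
move units [ 0.093 -0.021  4.275]
```

```bash
python3 -m jog '[[[0.09,-0.02,0.3,0,0,0.007,85],[0,0,0.7,0,0,0,85],[0,0,0.8,0,0,0,85],[0,0,0.8,0,0,0,85],[0,0,0.7,0,0,0,85],[0,0,0.5,0,0,0,85],[0,0,0.4,0,0,0,85],[0,0,0,0,0,0,85],[0,0,0,0,0,0,85]]]'
python3 -c "
from h import *
st((.058,-.1),.105)
im=ctrl.read_camera('wrist'); cv2.imwrite('pics/w2.png',im[...,::-1])"
```

```text
clock: 4.65
position: [0.6347, -0.1345, 0.1062]
orientation: [-0.0, -0.639, 0.769, -0.0]
force: [0.6, 0.2, 0.9]
grip_width: 0.992
t 4.65 p [ 0.6347 -0.1345  0.1062] yaw -100.59 tilt [-0.0001 -0.0005] F [0.6 0.2 0.9] g 84.7 j [ 0.1   0.19  0.02  0.   -1.4  -0.28] rack [ 0.0579 -0.1009]
move units [-0.035 -0.002  0.049]
```

View pics/w2.png

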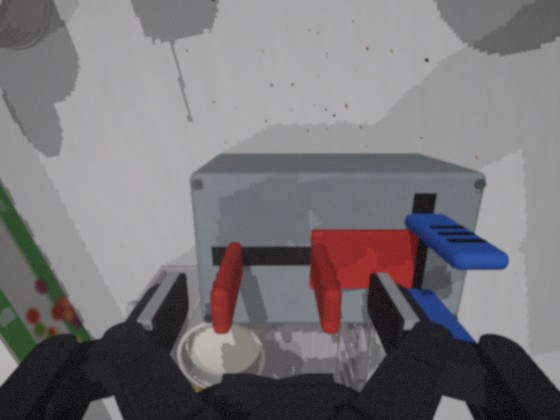

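The fingers straddle the red pads symmetrically: pads at px 230 and 325, fingers at 165 and 390. I'll close them.

```bash
python3 -m jog '[[[0,0,0,0,0,0,70],[0,0,0,0,0,0,60],[0,0,0,0,0,0,52],[0,0,0,0,0,0,46],[0,0,0,0,0,0,40],[0,0,0,0,0,0,36],[0,0,0,0,0,0,33],[0,0,0,0,0,0,30],[0,0,0,0,0,0,29],[0,0,0,0,0,0,29],[0,0,0,0,0,0,29],[0,0,0,0,0,0,29]]]'
python3 -m jog '[[[0,0,0,0,0,0,29],[0,0,0,0,0,0,29],[0,0,0,0,0,0,29]]]'
python3 -c "
from h import *
st((.058,-.1),.105)
im=ctrl.read_camera('wrist'); cv2.imwrite('pics/w3.png',im[...,::-1])"
```

```text
clock: 5.7
position: [0.6355, -0.1346, 0.1078]
orientation: [0.001, -0.639, 0.769, -0.001]
force: [1.3, 0.5, 6.9]
grip_width: 0.343
clock: 5.95
position: [0.6356, -0.1346, 0.1078]
orientation: [0.001, -0.639, 0.769, -0.001]
force: [0.8, -0.3, 6.2]
grip_width: 0.342
t 5.95 p [ 0.6356 -0.1346  0.1078] yaw -100.6 tilt [ 0.0029 -0.0009] F [ 0.8 -0.3  6.2] g 29.2 j [ 0.1   0.19  0.02  0.   -1.4  -0.28] rack [ 0.0588 -0.1008]
move units [-0.033  0.033  0.111]
```

View pics/w3.png

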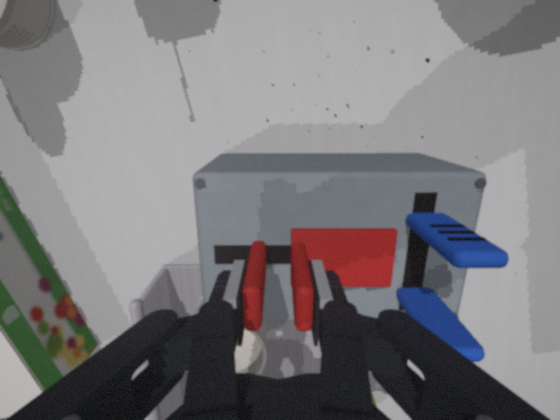

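Red is fully pinched: the width is 29.2 mm and the picture shows the pads together. Now I'll release, lift, and turn to blue.

```bash
python3 -m jog '[[[0,0,0,0,0,0,50],[0,0,0,0,0,0,70],[0,0,0,0,0,0,85],[0,0,0,0,0,0,85],[0,0,0,0,0,0,85],[0,0,-0.4,0,0,0,85],[0,0,-0.8,0,0,0,85],[0,0,-0.8,0,0,0,85],[0,0,-0.8,0,0,0,85],[0,0,-0.7,0,0,0,85],[0,0,0,0,0,0,85]]]'
python3 -m jog '[[[0,0.54,0,0,0,0,85],[0,0.54,0,0,0,0,85],[0,0.54,0,0,0,0,85],[0,0.54,0,0,0,0,85],[0,0.54,0,0,0,0,85],[0,0.54,0,0,0,0,85],[0,0,0,0,0,-0.1125,85],[0,0,0,0,0,-0.1125,85],[0,0,0,0,0,-0.1125,85],[0,0,0,0,0,-0.1125,85],[0,0,0,0,0,-0.1125,85],[0,0,0,0,0,-0.1125,85]]]'
python3 -m jog '[[[0,0,0,0,0,-0.1125,85],[0,0,0,0,0,-0.1125,85],[0,0,0,0,0,-0.1125,85],[0,0,0,0,0,-0.1125,85],[0,0,0,0,0,-0.1125,85],[0,0,0,0,0,-0.1125,85],[0,0,0,0,0,-0.1125,85],[0,0,0,0,0,-0.1125,85],[0,0,0,0,0,0,85],[0,0,0,0,0,0,85]]]'
python3 -c "
from h import *
st((-.022,-.1),.105)"
```

```text
clock: 6.92
position: [0.6361, -0.135, 0.1996]
orientation: [0.002, -0.639, 0.769, -0.003]
force: [-0.5, -0.7, 0.8]
grip_width: 0.994
clock: 7.92
position: [0.5549, -0.1194, 0.1939]
orientation: [-0.0, 0.859, -0.512, 0.0]
force: [-0.2, 0.7, -0.9]
grip_width: 0.993
clock: 8.75
position: [0.555, -0.1194, 0.1938]
orientation: [0.0, 0.996, -0.092, 0.0]
force: [-0.5, -0.7, -0.1]
grip_width: 0.994
t 8.75 p [ 0.555  -0.1194  0.1938] yaw -10.56 tilt [ 0.0001 -0.0001] F [-0.5 -0.7 -0.1] g 84.9 j [ 0.14 -0.05 -0.07  0.   -1.55  1.24] rack [-0.0232 -0.1003]
move units [ 0.045 -0.013  3.55 ]
```

```bash
python3 -m jog '[[[0.04,-0.01,0.3,0,0,-0.003,85],[0,0,0.7,0,0,0,85],[0,0,0.8,0,0,0,85],[0,0,0.7,0,0,0,85],[0,0,0.6,0,0,0,85],[0,0,0.4,0,0,0,85],[0,0,0,0,0,0,85],[0,0,0,0,0,0,85]]]'
python3 -c "
from h import *
st((-.022,-.1),.105)
im=ctrl.read_camera('wrist'); cv2.imwrite('pics/w4.png',im[...,::-1])"
```

```text
clock: 9.42
position: [0.5559, -0.1195, 0.1059]
orientation: [0.0, 0.996, -0.089, -0.0]
force: [0.2, -0.4, 0.7]
grip_width: 0.997
t 9.4167 p [ 0.5559 -0.1195  0.1059] yaw -10.25 tilt [-0.0008 -0.0006] F [ 0.2 -0.4  0.7] g 85.1 j [ 0.14 -0.02 -0.21  0.   -1.39  1.25] rack [-0.0222 -0.1003]
move units [ 0.01  -0.01   0.036]
```

View pics/w4.png

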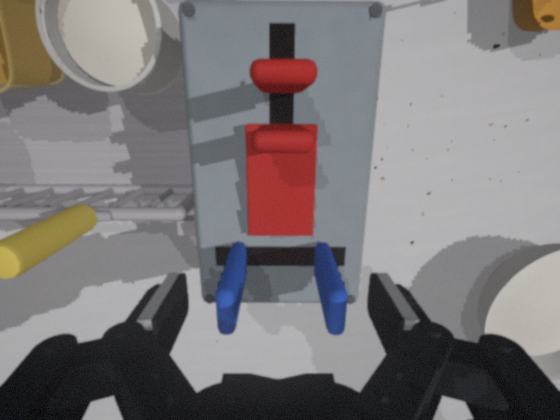

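The red pads are staying pinched (px 75 and 140, close together), and the blue pads (232 and 330) are centred between the fingers. I'll close on them.

```bash
python3 -m jog '[[[0,0,0,0,0,0,70],[0,0,0,0,0,0,60],[0,0,0,0,0,0,52],[0,0,0,0,0,0,46],[0,0,0,0,0,0,40],[0,0,0,0,0,0,36],[0,0,0,0,0,0,33],[0,0,0,0,0,0,30],[0,0,0,0,0,0,29],[0,0,0,0,0,0,29],[0,0,0,0,0,0,29],[0,0,0,0,0,0,29]]]'
python3 -m jog '[[[0,0,0,0,0,0,29],[0,0,0,0,0,0,29],[0,0,0,0,0,0,29]]]'
python3 -c "
from h import *
st((-.022,-.1),.105)"
```

```text
clock: 10.47
position: [0.5566, -0.121, 0.1085]
orientation: [0.001, 0.996, -0.089, 0.001]
force: [-2.1, -5.1, 4.9]
grip_width: 0.343
clock: 10.72
position: [0.5566, -0.121, 0.1085]
orientation: [0.001, 0.996, -0.089, 0.001]
force: [-2.2, -4.5, 4.9]
grip_width: 0.344
t 10.7167 p [ 0.5566 -0.121   0.1085] yaw -10.26 tilt [ 0.0025 -0.0028] F [-2.2 -4.5  4.9] g 29.4 j [ 0.14 -0.02 -0.2   0.   -1.39  1.25] rack [-0.0213 -0.1016]
move units [-0.029 -0.064  0.138]
```

Blue is pinched: the width is 29.4 mm. I'll release and move above the yellow grip with the jaws across the gate.

```bash
python3 -m jog '[[[0,0,0,0,0,0,50],[0,0,0,0,0,0,70],[0,0,0,0,0,0,85],[0,0,0,0,0,0,85],[0,0,0,0,0,0,85],[0,0,-0.4,0,0,0,85],[0,0,-0.8,0,0,0,85],[0,0,-0.8,0,0,0,85],[0,0,-0.8,0,0,0,85],[0,0,-0.7,0,0,0,85],[0,0,0,0,0,0,85]]]'
python3 -m jog '[[[0.14,-0.74,0,0,0,0,85],[0.14,-0.74,0,0,0,0,85],[0.14,-0.74,0,0,0,0,85],[0.14,-0.74,0,0,0,0,85],[0.14,-0.74,0,0,0,0,85],[0.14,-0.74,0,0,0,0,85],[0,0,0,0,0,0.1124,85],[0,0,0,0,0,0.1124,85],[0,0,0,0,0,0.1124,85],[0,0,0,0,0,0.1124,85],[0,0,0,0,0,0.1124,85],[0,0,0,0,0,0.1124,85]]]'
python3 -m jog '[[[0,0,0,0,0,0.1124,85],[0,0,0,0,0,0.1124,85],[0,0,0,0,0,0.1124,85],[0,0,0,0,0,0.1124,85],[0,0,0,0,0,0.1124,85],[0,0,0,0,0,0.1124,85],[0,0,0,0,0,0.1124,85],[0,0,0,0,0,0.1124,85],[0,0,0,0,0,0,85],[0,0,0,0,0,0,85]]]'
python3 -c "
from h import *
st((0,.01),.105)
im=ctrl.read_camera('wrist'); cv2.imwrite('pics/w5.png',im[...,::-1])"
```

```text
clock: 11.63
position: [0.5577, -0.1198, 0.1991]
orientation: [0.0, 0.996, -0.089, 0.004]
force: [-0.4, 1.0, 1.0]
grip_width: 0.995
clock: 12.63
position: [0.5964, -0.0137, 0.1938]
orientation: [0.0, 0.909, -0.416, 0.0]
force: [-0.5, 0.4, 0.0]
grip_width: 0.995
clock: 13.47
position: [0.5964, -0.0138, 0.1937]
orientation: [-0.0, -0.642, 0.767, -0.0]
force: [0.3, 0.1, -1.0]
grip_width: 0.995
t 13.4667 p [ 0.5964 -0.0138  0.1937] yaw -100.17 tilt [ 0.     -0.0001] F [ 0.3  0.1 -1. ] g 84.9 j [ 0.31  0.03  0.01  0.   -1.55 -0.49] rack [-0.0014  0.011 ]
move units [ 0.04  -0.057  3.547]
```

View pics/w5.png

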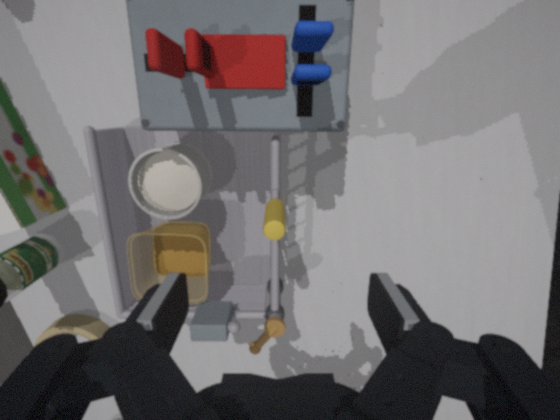

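Both catches are together, and the grip at px (275,220) is centred between the fingers. I'll descend and grasp it.

```bash
python3 -m jog '[[[0.04,-0.057,0.3,0,0,0.003,85],[0,0,0.7,0,0,0,85],[0,0,0.8,0,0,0,85],[0,0,0.7,0,0,0,85],[0,0,0.6,0,0,0,85],[0,0,0.4,0,0,0,85],[0,0,0,0,0,0,85],[0,0,0,0,0,0,60],[0,0,0,0,0,0,40],[0,0,0,0,0,0,25],[0,0,0,0,0,0,15],[0,0,0,0,0,0,10]]]'
python3 -m jog '[[[0,0,0,0,0,0,10],[0,0,0,0,0,0,10],[0,0,0,0,0,0,10],[0,0,0,0,0,0,10],[0,0,0,0,0,0,10]]]'
python3 - <<'E'
from h import *
st((0,.01),.105)
# arc: turn per row a about tool z, hinge at tool-frame offset
r=.115
for a in (.06,.08,.1):
    # tool: y=-rack x, x=-rack y ; pose at gate angle g: pulled toward +y first, tool turned +g about its z
    print(a, "x",r*(1-np.cos(a))/.025*-1, "y",r*np.sin(a)/.025)
E
```

```text
clock: 14.52
position: [0.5979, -0.015, 0.1068]
orientation: [0.001, -0.639, 0.769, -0.0]
force: [-0.2, 0.2, 0.3]
grip_width: 0.292
clock: 14.93
position: [0.598, -0.0151, 0.1068]
orientation: [0.0, -0.639, 0.769, -0.001]
force: [0.7, 0.4, 4.4]
grip_width: 0.166
t 14.9333 p [ 0.598  -0.0151  0.1068] yaw -100.53 tilt [ 0.0014 -0.0002] F [0.7 0.4 4.4] g 14.1 j [ 0.31  0.06 -0.13  0.   -1.39 -0.49] rack [0.0004 0.01  ]
move units [0.    0.018 0.071]
0.06 x -0.008277516298060728 y 0.27583442980544515
0.08 x -0.01471215100795058 y 0.3676075922581944
0.1 x -0.022980839721081225 y 0.45923371657540946
```

```bash
python3 -m jog '[[[-0.002,0.138,0,0,0,0.03,10],[-0.008,0.276,0,0,0,0.06,10],[-0.008,0.276,0,0,0,0.06,10],[-0.008,0.276,0,0,0,0.06,10],[-0.008,0.276,0,0,0,0.06,10],[-0.008,0.276,0,0,0,0.06,10],[-0.008,0.276,0,0,0,0.06,10]]]'
python3 -c "
from h import *
st()
p=ctrl.sense()['position'][:2]; d=RR.T@(p-t0)-[0,.125]; print('gate',np.arctan2(-d[0],-d[1]),'r',np.hypot(*d))"
```

```text
clock: 15.52
position: [0.5567, 0.0017, 0.1068]
orientation: [0.001, -0.477, 0.879, -0.0]
force: [3.9, 1.7, 2.8]
grip_width: 0.167
t 15.5167 p [0.5567 0.0017 0.1068] yaw -123.05 tilt [0.0025 0.0005] F [3.9 1.7 2.8] g 14.2 j [ 0.36 -0.06 -0.24  0.   -1.39 -0.94] rack [-0.0432  0.0192]
gate 0.38770649281156794 r 0.11432180801516192
```

It's tracking the arc well. Commanded is 0.39 rad, radius is 114 mm, and force is low. I'll carry on through the detent.

```bash
python3 -m jog '[[[-0.008,0.276,0,0,0,0.06,10],[-0.008,0.276,0,0,0,0.06,10],[-0.008,0.276,0,0,0,0.06,10],[-0.008,0.276,0,0,0,0.06,10],[-0.008,0.276,0,0,0,0.06,10],[-0.008,0.276,0,0,0,0.06,10],[-0.008,0.276,0,0,0,0.06,10],[-0.008,0.276,0,0,0,0.06,10],[-0.008,0.276,0,0,0,0.06,10],[-0.008,0.276,0,0,0,0.06,10]]]'
cat > g.py <<'E'
from h import *
st()
p=ctrl.sense()['position'][:2]; d=RR.T@(p-t0)-[0,.125]; print('gate',np.arctan2(-d[0],-d[1]),'r',np.hypot(*d))
E
python3 g.py
```

```text
clock: 16.35
position: [0.5139, 0.0541, 0.1067]
orientation: [0.002, -0.196, 0.981, 0.0]
force: [7.5, 1.7, 1.2]
grip_width: 0.164
t 16.35 p [0.5139 0.0541 0.1067] yaw -157.44 tilt [0.0043 0.0011] F [7.5 1.7 1.2] g 14.0 j [ 0.5  -0.17 -0.34  0.   -1.39 -1.67] rack [-0.0947  0.063 ]
gate 0.9911261981409253 r 0.1132252033665505
```

```bash
python3 -m jog '[[[-0.008,0.276,0,0,0,0.06,10],[-0.008,0.276,0,0,0,0.06,10],[-0.008,0.276,0,0,0,0.06,10],[-0.008,0.276,0,0,0,0.06,10],[-0.008,0.276,0,0,0,0.06,10],[-0.008,0.276,0,0,0,0.06,10],[-0.008,0.276,0,0,0,0.06,10],[-0.008,0.276,0,0,0,0.06,10],[-0.004,0.18,0,0,0,0.04,10],[0,0,0,0,0,0,10],[0,0,0,0,0,0,10]]]'
python3 -m jog '[[[0,0,0,0,0,0,10],[0,0,0,0,0,0,10],[0,0,0,0,0,0,10],[0,0,0,0,0,0,10],[0,0,0,0,0,0,10],[0,0,0,0,0,0,10]]]'
python3 g.py; python3 - <<'E'
from h import *
a=ctrl.read_camera("top")[...,::-1];b=ctrl.read_camera("scene")[...,::-1]
f=lambda im,x,y:cv2.resize(im[y:y+130,x:x+130],(400,400),interpolation=cv2.INTER_CUBIC)
cv2.imwrite("pics/z5.png",np.hstack([f(a,265,145),f(b,265,180)]))
E
```

```text
clock: 17.27
position: [0.5069, 0.1114, 0.1068]
orientation: [0.003, 0.062, 0.998, -0.0]
force: [15.3, -4.9, -3.3]
grip_width: 0.167
clock: 17.77
position: [0.5069, 0.1112, 0.1068]
orientation: [0.003, 0.062, 0.998, -0.0]
force: [13.3, -3.9, -3.0]
grip_width: 0.173
t 17.7667 p [0.5069 0.1112 0.1068] yaw 172.91 tilt [ 0.006  -0.0007] F [13.3 -3.9 -3. ] g 14.8 j [ 0.61 -0.16 -0.34  0.   -1.39 -2.3 ] rack [-0.1119  0.1179]
gate 1.507491892559079 r 0.11211667402101368
```

View pics/z5.png

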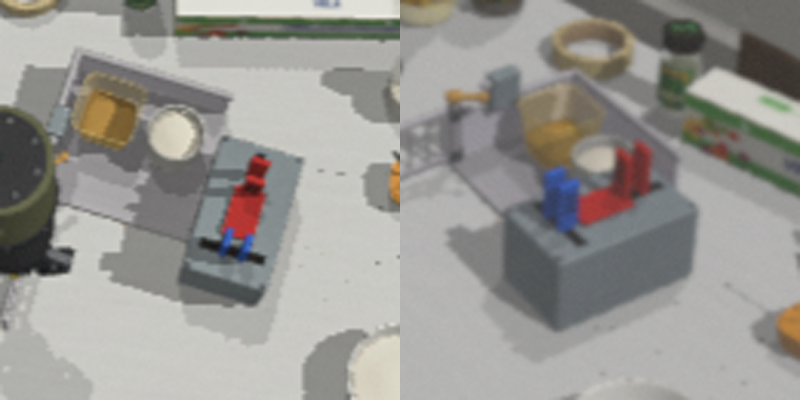

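The pictures show the gate swung out, both catches pinched, and the tins where they were. There's a 13 N pull on the arm towards the hinge, so I'll ease that slightly and check it's steady.

```bash
python3 -m jog '[[[-0.03,0,0,0,0,0,10],[-0.03,0,0,0,0,0,10],[0,0,0,0,0,0,10],[0,0,0,0,0,0,10],[0,0,0,0,0,0,10],[0,0,0,0,0,0,10],[0,0,0,0,0,0,10],[0,0,0,0,0,0,10]]]'; python3 g.py
python3 -m jog '[[[0,0,0,0,0,0,10],[0,0,0,0,0,0,10],[0,0,0,0,0,0,10],[0,0,0,0,0,0,10],[0,0,0,0,0,0,10],[0,0,0,0,0,0,10],[0,0,0,0,0,0,10],[0,0,0,0,0,0,10]]]'; python3 g.py
```

```text
clock: 18.53
position: [0.507, 0.111, 0.1068]
orientation: [0.001, 0.062, 0.998, -0.0]
force: [6.0, -3.3, 1.3]
grip_width: 0.17
t 18.5333 p [0.507  0.111  0.1068] yaw 172.92 tilt [ 0.0028 -0.0011] F [ 6.  -3.3  1.3] g 14.5 j [ 0.61 -0.16 -0.33  0.   -1.39 -2.3 ] rack [-0.1118  0.1177]
gate 1.5057923958732298 r 0.11205151843329454
clock: 19.2
position: [0.5069, 0.111, 0.1067]
orientation: [0.001, 0.062, 0.998, -0.0]
force: [5.8, -2.8, 1.1]
grip_width: 0.164
t 19.2 p [0.5069 0.111  0.1067] yaw 172.91 tilt [ 0.0027 -0.0011] F [ 5.8 -2.8  1.1] g 14.0 j [ 0.61 -0.16 -0.33  0.   -1.39 -2.3 ] rack [-0.1119  0.1177]
gate 1.5058045207655157 r 0.11209502356670697
```

It's steady and the spring load shows in the force reading. Handing in.

```bash
python3 -c "
from bench import ctrl
print(ctrl.close_job())"
```

```text
the job is handed in; nothing more can be done
None
```

I pinched the red catch, then the blue one, and swung the gate past its stiff spot. I handed the job in at about 19 s of the 56 s allowed, still holding the yellow grip.

- **Gate:** the tool position puts it at about 1.51 rad, a little short of square and above the 1.3 needed. It didn't move over the last 0.7 s. The gate joint itself could not be read.
- **Catches:** the fingers closed to 29.2 mm on red and 29.4 mm on blue, against 30 mm for fully pinched. The last picture shows both still pinched.
- **Hold:** the wrist feels about 3 N in the direction the spring pulls, in line with its 2.6 N. The contact force at the fingers could not be measured directly.
- **Things around the rack:** the last picture shows the tin and tub in the rack looking undisturbed. That crop left out the squeeze bottle and salt shaker and cut off most of the flour bowl and sauce tub. The arm never went low near them.
- **Disagreements:**
  - The grip's distance from the hinge came out at 112 mm instead of 115, probably a small error in where I placed the rack.
  - That left a 13 N sideways pull, which I eased to about 6 N.

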